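# Seat the finned spray bottle in its slotted caddy holder

## Robot

A 7-joint arm with a two-finger parallel gripper is mounted at the origin on the work surface. World frame = base frame: x ahead of the robot, y to its left, z up, the work surface at z = 0. Lengths are in m, angles in rad, forces in N, time in s.
With the tool pointing down it reaches from about 0.35 to 0.9 m from the base axis. Payload 8.1 kg.
Tool frame: the origin (TCP) lies midway between the tips of the shut fingers; the grasp point (between the pads) lies 19 mm behind it; z points along the fingers, y is the line along which they close (so a half turn about z gives the same grasp; the last joint's range is limited). The gripper opens to 92 mm and grips with 3 to 60 N. Pads are 19 mm wide; open, the fingers measure 130 mm over their backs; the gripper's body (75 mm by 190 mm) begins 47 mm behind the grasp point.
Start: joints at [1.112, 0.434, 0.025, 1.573, -0.012, 1.134, -0.075], TCP at [0.218, -0.586, 0.227] pointing down, gripper open.
Joint ranges: [-2.62, 2.62], [-0.44, 2.09], [-1.27, 1.32], [0.08, 2.57], [-1.32, 4.46], [0.12, 2], [-2.74, 2.74]. Speed limits (rad/s): [2.22, 2.22, 3.01, 3.01, 3.14, 3.14, 3.14].

## Interface

Orientations are given as a rotation vector (axis times angle).
In Python, from cell import readout, get_image, calibration, ticket gives the robot as it stands. The module is installed in compiled form; this text tells all that it offers.
- The arm moves only by the tool move_arm, never from a script. Its argument "series" is a list of rows, each a list of 6 numbers: the shift along the world's x, y, z as a fraction of full scale, then the turn, a rotation vector about the world's x, y, z as a fraction of full scale. A call has 1 to 5 rows; each row is the pose to reach, as a shift and turn from the pose commanded when the call began; what a row does not reach only later rows make up. Full scale, the value 1, is 0.75 m for a shift and 60 degrees for a turn. A row lasts 1/10 s, in which the tool goes at most 50 mm and 8.59 degrees, less where a joint would pass 70% of its speed; a pose out of reach is approached as far as the arm can. A call with a number of a shift or a turn outside -1 to 1 is refused whole. A call with a gripper value outside its range is refused whole. "claw" is the opening, from -1 (shut) to 1 (fully open), so that 0 is half open, set as the call begins (left out, the last holds). The fingers move at their own pace and stop on an object; "squeeze" is the grip in N (left out, the last holds). Time passes only in rows, so rows that repeat a pose let the fingers close. It gives the time, the measured TCP pose, the force, the opening and the grip force at its end, in the units of the state.
- readout.observe(): the state, without advancing time (a new reading comes with each control period).
- get_image(name): name is "scene" or "side" or "wrist"; returns (picture, depth): 480x640x3 uint8, red, green, blue; 480x640 float32, m along the optical axis (not along the pixel's ray), 0 where there is no reading.
- calibration(name): a dict with "fx", "fy", "cx", "cy" (pixels), "view" (4x4, takes a point from world to camera coordinates); the wrist camera has in their place "mount" (4x4, takes a point from camera to tool coordinates, whose origin is the TCP and whose axes are the flange's). Camera axes: x right, y down, z forward; pixel columns grow to the right and rows downward; lengths in m; the calibration is good to about 2 mm. A picture is of the moment at which its call begins: read the wrist's pose just before it. calibration takes no time and is no camera call.
- ticket.sign_off(): hands the job in; it is judged then, once.
The state is a dict: "clock": time; "joints": joint angles; "dq": joint speeds; "joint_efforts": joint torques, N m; "position": TCP position; "ee_rot": TCP orientation; "force": force on the tool from outside, world axes, zero at the start; "ft_torque": the same for the moment, N m; "width": opening from 0.0 (shut) to 1.0 (fully open); "gripper_force": force on a finger pad.
Only numpy, scipy, OpenCV 4.12 (cv2) and the standard library are available. Lean on these libraries where they do the work, as an engineer would, in place of code of your own. Each camera call takes 0.05 s, during which the arm holds its last target. There are 200 camera calls.

## Task

Put the white spray bottle with the blue fin away in the yellow caddy: turn it so that the fin lines up with the slot in the round holder, and lower it upright all the way to the holder's floor before letting go. Leave the smooth green spray bottle standing where it is.

Things in the scene. Friction and masses are not known exactly. Their poses are not given: they have to be found in the camera images.
- fin_bottle: Spray bottle, 153 mm tall, 0.28 kg. White body 54 mm across to z 85; 22 mm neck from z 110. On top a blue head to grip across y: 24 mm wide (y), x -20 to +36, z 125 to 153; nozzle to +x (to +45), trigger under it at x 31. Upright blue fin on the -x side, 10 mm thick (y), z 0 to 80, its edge 48 mm from the axis. Origin: centre of the underside, z up.
- caddy: Fixed yellow caddy. Origin: on the axis of its round holder, at the underside; z up; holder floor at z 5 mm. Holder wall: 68 mm inner diameter, 4 thick, top at z 54, with a 30 mm wide slot, open at the top, on its -x side for the fin. Seated bottle: axes as the caddy's, its origin at (0,0,5). Base x +-65, y -65 to 195; tray 45 high from y 58 on, its handle 90 high at y 193.
- smooth_bottle: Bystander: spray bottle of the same shape, 153 mm tall, but green body, grey head, no fin. Origin: centre of the underside. It stands, as all here, in a plywood drawer, floor 9 mm above the work surface, side walls 55 mm high, front 70; all else in it is under 75 mm high, bar the caddy's handle.
Not all that is in view belongs to the job. Leave any orange look-alike of the fin_bottle alone.

How it is judged:
By the outcome, as a careful person would: the job done as asked, in the order asked, and still so for the second after the job is handed in, with the robot touching nothing.
It also fails if it takes over 40 s, if anything falls off the work surface, if the arm or the gripper's body presses on something with over 40 N, if the wrist force passes 120 N, or if a joint passes its speed limit or range.

## Working session

There is one attempt and no reset: what is moved stays moved. The work goes in short steps, Python scripts to look and compute and a tool call to move; the robot and the scene stay as the last step left them, time stands still between calls to the robot, and variables do not carry over. Pictures are saved under pics/ and viewed, at most 10 in all, crops included, and the job is handed in when it is done.

Besides the shell and the picture viewer there is one more tool, called after ">>>" by a JSON object that holds its "method" and its "body". move_arm: Moves the arm, as the interface text tells. Shift numbers are shares of 0.75 m and turn numbers shares of 60 degrees, none past 1 either way. Its arguments: {"type":"object","properties":{"series":{"type":"array"},"claw":{"type":"number"},"squeeze":{"type":"number"}},"required":["series"]}

```bash
mkdir -p pics; python3 - <<'E'
from cell import readout,get_image,calibration
import numpy as np,cv2
for n in("scene","side"):
    p,d=get_image(n); np.savez(n+".npz",p=p,d=d,**calibration(n)); cv2.imwrite(f"pics/{n}0.png",p[:,:,::-1])
    print({k:np.round(v,3) for k,v in calibration(n).items()})
print(readout.observe())
E
```

```text
{'fx': np.float64(554.683), 'fy': np.float64(554.683), 'cx': np.float64(311.971), 'cy': np.float64(235.328), 'view': array([[-0.371,  0.929, -0.003,  0.28 ],
       [ 0.771,  0.306, -0.558, -0.233],
       [-0.518, -0.209, -0.83 ,  1.416],
       [ 0.   ,  0.   ,  0.   ,  1.   ]])}
{'fx': np.float64(475.751), 'fy': np.float64(475.751), 'cx': np.float64(320.673), 'cy': np.float64(244.016), 'view': array([[-0.964, -0.267, -0.003,  0.354],
       [-0.166,  0.61 , -0.775,  0.168],
       [ 0.209, -0.746, -0.632,  0.8  ],
       [ 0.   ,  0.   ,  0.   ,  1.   ]])}
{'clock': 0.1, 'joints': array([ 1.11241582,  0.43510244,  0.02495996,  1.57399125, -0.01157704,
        1.13397526, -0.07506545]), 'dq': array([-0.00124199, -0.00164225, -0.00024093, -0.00251957, -0.00040832,
        0.00089022, -0.00084759]), 'joint_efforts': array([ 3.46297456e-03, -6.69136906e+01,  9.88002308e-01, -3.15145648e+01,
       -6.05409779e-02,  3.75006697e-02,  5.35102731e-05]), 'position': array([ 0.21749973, -0.58546418,  0.22606063]), 'ee_rot': array([-3.09075965e+00, -5.55669906e-01,  5.78484291e-04]), 'force': array([ 0.64557672,  0.77972608, -0.64533312]), 'ft_torque': array([ 0.07881024,  0.02687011, -0.00375804]), 'gripper_force': 0.0, 'width': 1.0019598293359373}
```

View pics/scene0.png

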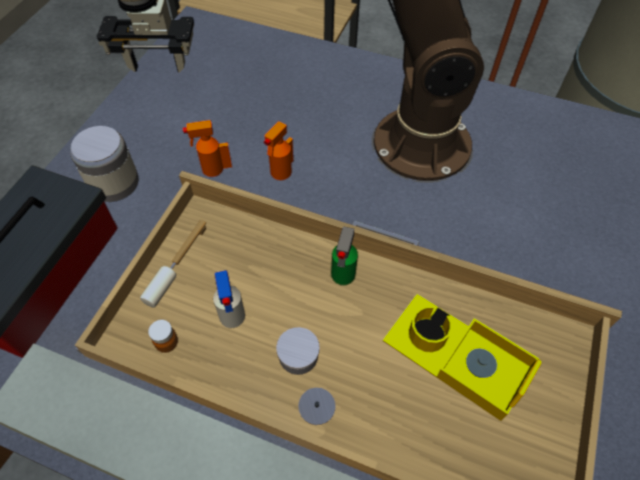

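View pics/side0.png

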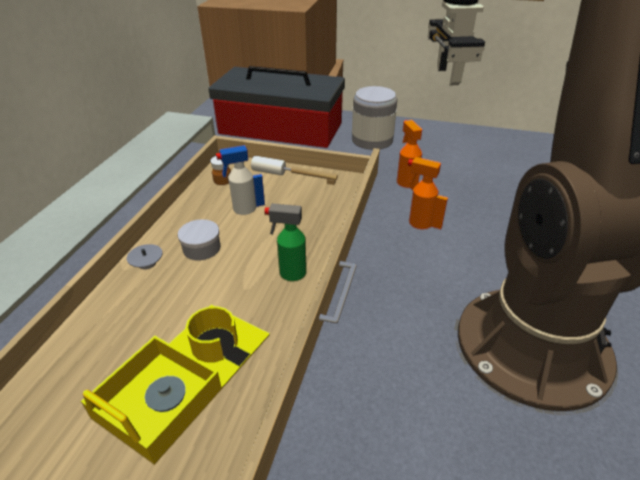

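The scene view shows the fin bottle at about (228,300) with its blue head at (223,285). The green bottle is at (344,260), the caddy holder at (430,328) and the tray at (490,365). In the side view the blue fin is at (259,190), and the slot is the dark strip at (235,347), facing the robot.

```bash
cat > h.py <<'E'
import numpy as np,cv2
def load(n):
    z=np.load(n+".npz"); return z
def cloud(z):
    p,d,V=z["p"],z["d"],z["view"]; v,u=np.mgrid[:480,:640]
    c=np.stack([(u-z["cx"])/z["fx"]*d,(v-z["cy"])/z["fy"]*d,d],-1)
    w=(c-V[:3,3])@V[:3,:3]; w[d<=0]=np.nan
    return w,cv2.cvtColor(p,cv2.COLOR_RGB2HSV)
E
python3 - <<'E'
from h import *
np.set_printoptions(precision=4,suppress=True)
for n in("scene","side"):
    w,h=cloud(load(n)); H,S,V=h[...,0],h[...,1],h[...,2]; Z=w[...,2]
    blue=(H>105)&(H<125)&(S>180)&(V>70)&(Z>.02)&(Z<.2)
    for nm,a,b in(("head",.130,.175),("top",.156,.17),("fin",.01,.1)):
        q=w[blue&(Z>a)&(Z<b)]
        if len(q)<8: print(n,nm,len(q)); continue
        r=cv2.minAreaRect((q[:,:2]*1000).astype(np.float32)); pc=np.linalg.svd(q[:,:2]-q[:,:2].mean(0),full_matrices=False)[2][0]
        print(n,nm,len(q),q.mean(0),q.min(0),q.max(0),"rect",r,"pca",np.degrees(np.arctan2(pc[1],pc[0])))
    red=((H<8)|(H>172))&(S>150)&(V>80)&(Z>.12)&(Z<.17)
    print("red",[q.round(3) for q in [w[red].mean(0)]],red.sum())
    body=(S<60)&(V>110)&(Z>.03)&(Z<.095)
    # body near head
    hc=w[blue&(Z>.13)].mean(0); q=w[body&(np.hypot(w[...,0]-hc[0],w[...,1]-hc[1])<.06)]
    f=lambda q:np.linalg.lstsq(np.c_[2*q[:,:2],np.ones(len(q))],(q[:,:2]**2).sum(1),rcond=None)[0]
    s=f(q); print("body",len(q),s[:2],np.sqrt(s[2]+s[:2]@s[:2]))
    y=(H>22)&(H<36)&(S>150)&(V>60)
    q=w[y&(Z>.058)&(Z<.068)]; s=f(q[:, :]); print("rim",len(q),s[:2],np.sqrt(s[2]+s[:2]@s[:2]),q.min(0),q.max(0))
    q=w[y&(Z<.11)]; r=cv2.minAreaRect((q[:,:2]*1000).astype(np.float32)); print("caddy",r,cv2.boxPoints(r))
    print("holder z",np.nanpercentile(Z[y],[2,50,98]))
    g=w[(H>45)&(H<85)&(S>120)&(Z>.03)&(Z<.2)]; print("green",g.mean(0))
E
```

```text
scene head 294 [ 0.6236 -0.226   0.1618] [ 0.5971 -0.2481  0.1567] [ 0.6489 -0.2044  0.1664] rect ((622.8970947265625, -226.55303955078125), (54.337181091308594, 20.582773208618164), 35.93441390991211) pca 36.140127657167326
scene top 294 [ 0.6236 -0.226   0.1618] [ 0.5971 -0.2481  0.1567] [ 0.6489 -0.2044  0.1664] rect ((622.8970947265625, -226.55303955078125), (54.337181091308594, 20.582773208618164), 35.93441390991211) pca 36.140127657167326
scene fin 0
red [array([ 0.449, -0.225,  0.152])] 144
body 52 [ 0.6169 -0.2322] 0.025184898402876195
rim 312 [0.5398 0.2229] 0.08968546506090415 [0.4698 0.111  0.058 ] [0.6221 0.3442 0.0679]
caddy ((514.6000366210938, 221.1614990234375), (275.2190246582031, 162.1641845703125), 74.56494140625) [[399.8181 110.0948]
 [556.1335  66.9355]
 [629.382  332.2281]
 [473.0666 375.3875]]
holder z [0.0102 0.0161 0.0975]
green [ 0.4564 -0.0483  0.078 ]
side head 326 [ 0.617  -0.2209  0.1532] [ 0.5944 -0.2451  0.1339] [ 0.6447 -0.203   0.1631] rect ((619.3881225585938, -225.61477661132812), (51.23859405517578, 24.55236053466797), 33.77444076538086) pca 35.70
[... 193 characters left out ...]
34.900474548339844) pca 34.512715882580004
side fin 169 [ 0.5826 -0.2507  0.0561] [ 0.576  -0.2586  0.0209] [ 0.5895 -0.2425  0.0891] rect ((582.4461669921875, -250.33139038085938), (14.770854949951172, 12.088496208190918), 28.976797103881836) pca -140.11131076955968
red [array([ 0.463, -0.168,  0.152])] 58
body 436 [ 0.6146 -0.2295] 0.023431649191403645
rim 433 [0.5343 0.2364] 0.09875951753537886 [0.4714 0.1105 0.058 ] [0.606  0.352  0.0679]
caddy ((545.248779296875, 203.5926513671875), (271.7451477050781, 173.7964324951172), 73.75041198730469) [[423.8018  97.464 ]
 [590.6555  48.8319]
 [666.6957 309.7213]
 [499.8421 358.3534]]
holder z [0.0105 0.0229 0.0964]
green [ 0.4334 -0.0379  0.0809]
```

```bash
python3 - <<'E'
from h import *
np.set_printoptions(precision=4,suppress=True)
from scipy.optimize import least_squares
a=cv2.resize(load("scene")["p"][280:380,380:480],(400,400),interpolation=2); b=cv2.resize(load("side")["p"][290:390,180:280],(400,400),interpolation=2)
cv2.imwrite("pics/crop.png",np.hstack([a,b])[:,:,::-1])
for n in("scene","side"):
    w,h=cloud(load(n)); H,S,V=h[...,0],h[...,1],h[...,2]; Z=w[...,2]
    y=(H>22)&(H<36)&(S>120)&(V>40)
    c=np.array([.50,.15])
    q=w[y&(Z>.058)&(Z<.069)]
    best=(0,)
    rng=np.random.default_rng(0)
    for _ in range(4000):
        t=q[rng.choice(len(q),3,False),:2]
        try: s=np.linalg.solve(np.c_[2*t,np.ones(3)],(t**2).sum(1))
        except Exception: continue
        r=np.sqrt(max(s[2]+s[:2]@s[:2],0))
        if not .032<r<.040: continue
        m=np.abs(np.hypot(*(q[:,:2]-s[:2]).T)-.036)<.003
        if m.sum()>best[0]: best=(m.sum(),s[:2],r,m)
    g=q[best[3]][:,:2]
    s=least_squares(lambda p:np.hypot(*(g-p).T)-.036,best[1]).x
    an=np.sort(np.degrees(np.arctan2(*(g-s).T[::-1])))
    gaps=np.diff(np.r_[an,an[0]+360]); i=np.argsort(gaps)[-3:]
    print(n,best[:3],s,[(an[k],gaps[k]) for k in i], len(q))
    # handle/tray line
    t=w[y&(Z>.085)&(Z<.115)&(w[...,1]>.25)][:,:2]
    if len(t)>5:
        pc=np.linalg.svd(t-t.mean(0),full_matrices=False)[2][0]; print("handle",t.mean(0),np.degrees(np.arctan2(pc[1],pc[0])),len(t))
        D=t.mean(0)-s; print("dir holder->handle",np.degrees(np.arctan2(D[1],D[0])),np.hypot(*D))
    dk=(V<45)&(np.hypot(w[...,0]-s[0],w[...,1]-s[1])<.085)&(Z<.075)
    t=w[dk];print("dark",len(t),t.mean(0),t.min(0),t.max(0),np.median(h[dk],axis=0))
E
```

```text
scene (np.int64(270), array([0.5095, 0.1491]), np.float64(0.03705721234054517)) [0.5097 0.149 ] [(np.float64(80.47238225837202), np.float64(4.2898508282999614)), (np.float64(-94.0871713001047), np.float64(5.100875378542526)), (np.float64(139.61957734169528), np.float64(52.51361007138328))] 316
handle [0.5657 0.3331] -15.724623203485008 266
dir holder->handle 73.1048673932607 0.19238509838400825
dark 535 [0.4868 0.1542 0.0147] [0.4466 0.1223 0.0094] [0.5161 0.1796 0.0206] [21. 12. 22.]
side (np.int64(342), array([0.5087, 0.1496]), np.float64(0.03836915806627682)) [0.5088 0.15  ] [(np.float64(30.726639758477653), np.float64(3.562902324975134)), (np.float64(45.198519253194604), np.float64(3.819321716396793)), (np.float64(137.96186402690415), np.float64(51.880711171159845))] 438
handle [0.5567 0.3372] 164.2976035235914 491
dir holder->handle 75.66525692052966 0.19325351957221037
dark 544 [0.4891 0.1456 0.0128] [0.4482 0.1177 0.0091] [0.538  0.1762 0.0156] [20. 26. 38.]
```

View pics/crop.png

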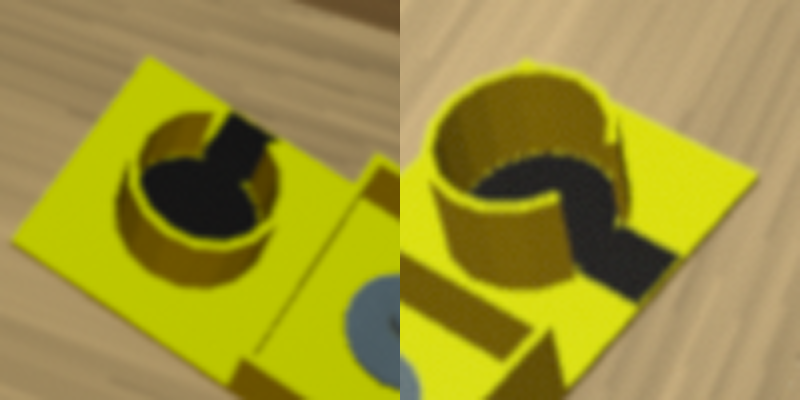

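The crop shows the round holder with a flat black floor marking running out through its slot, and nothing is lying in it. The holder centre is about (0.509, 0.150) and the caddy yaw about -15.5°. The bottle axis is about (0.615, -0.231) at yaw about 35.5°. I'll move above the bottle.

>>> {"method": "move_arm", "body": {"series": [[0.532,0.475,0.04,0,0,0.252],[0.532,0.475,0.04,0,0,0.252],[0.532,0.475,0.04,0,0,0.252],[0.532,0.475,0.04,0,0,0.252],[0.532,0.475,0.04,0,0,0.252]], "claw": 1}}

```text
clock: 0.6
position: [0.4049, -0.418, 0.2406]
ee_rot: [-2.992, -0.957, 0.0]
force: [0.6, -0.3, 0.9]
width: 0.999
gripper_force: 0.0
```

>>> {"method": "move_arm", "body": {"series": [[0.283,0.252,0.02,0,0,0],[0.283,0.252,0.02,0,0,0],[0.283,0.252,0.02,0,0,0],[0.283,0.252,0.02,0,0,0],[0.283,0.252,0.02,0,0,0]]}}

```text
clock: 1.1
position: [0.5914, -0.252, 0.2537]
ee_rot: [-2.992, -0.958, 0.001]
force: [1.1, -1.1, 0.3]
width: 1.002
gripper_force: 0.0
```

>>> {"method": "move_arm", "body": {"series": [[0.045,0.043,0,0,0,0],[0.045,0.043,0,0,0,0],[0.045,0.043,0,0,0,0]]}}

```text
clock: 1.4
position: [0.6245, -0.2198, 0.253]
ee_rot: [-2.99, -0.962, 0.002]
force: [-0.1, -0.7, -0.1]
width: 0.999
gripper_force: 0.0
```

```bash
cat > wr.py <<'E'
import sys; from h import *
from cell import readout,get_image,calibration
from scipy.spatial.transform import Rotation as R
s=readout.observe(); p,d=get_image("wrist"); c=calibration("wrist")
T=np.eye(4); T[:3,:3]=R.from_rotvec(s["ee_rot"]).as_matrix(); T[:3,3]=s["position"]
c["view"]=np.linalg.inv(T@c.pop("mount")); np.savez("wrist.npz",p=p,d=d,**c)
cv2.imwrite(f"pics/{sys.argv[1]}.png",p[:,:,::-1]); print(s["position"],s["ee_rot"],s["joints"].round(2),s["clock"],s["force"],s["width"],s["gripper_force"])
E
python3 wr.py w1; python3 - <<'E'
from h import *
w,h=cloud(load("wrist")); H,S,V=h[...,0],h[...,1],h[...,2]; Z=w[...,2]
b=(H>105)&(H<125)&(S>150)&(V>50)&(Z>.15)&(Z<.18)
q=w[b]; print(len(q),q.mean(0))
r=cv2.minAreaRect((q[:,:2]*1000).astype(np.float32)); print(r,np.percentile(q[:,2],[5,50,95]))
E
```

```text
[ 0.62448436 -0.21980192  0.25301365] [-2.98967587e+00 -9.61893476e-01  1.71082405e-03] [ 0.37  0.49 -0.18  1.42  0.09  1.24 -0.76] 1.4 [-0.08495823 -0.68302855 -0.11818362] 0.998669299243273 0.0
322 [ 0.62681785 -0.22241737  0.160182  ]
((624.67138671875, -227.57542419433594), (55.16598892211914, 23.056400299072266), 35.522422790527344) [0.15387793 0.16085264 0.16231066]
```

View pics/w1.png

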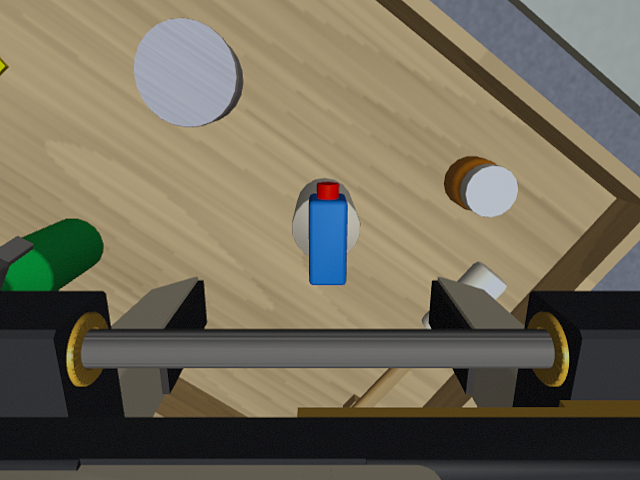

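The wrist view shows the blue head centred at (328,240), aligned with the fingers. Its measured yaw of 35.5° matches the tool, so I'll go down and grip.

>>> {"method": "move_arm", "body": {"series": [[-0.0073,-0.0133,-0.03,0,0,0],[-0.0073,-0.0133,-0.08,0,0,0],[-0.0073,-0.0133,-0.13,0,0,0],[-0.0073,-0.0133,-0.163,0,0,0],[-0.0073,-0.0133,-0.163,0,0,0]]}}

```text
clock: 1.95
position: [0.6147, -0.2328, 0.1279]
ee_rot: [-2.99, -0.953, 0.01]
force: [-1.6, -0.3, -0.5]
width: 0.999
gripper_force: 0.0
```

>>> {"method": "move_arm", "body": {"series": [[0,0,0,0,0,0],[0,0,0,0,0,0],[0,0,0,0,0,0],[0,0,0,0,0,0],[0,0,0,0,0,0]], "claw": -1, "squeeze": 30}}

```text
clock: 2.45
position: [0.6189, -0.2314, 0.1324]
ee_rot: [2.991, 0.958, 0.001]
force: [-0.3, -0.3, -0.1]
width: 0.616
gripper_force: 0.0
```

>>> {"method": "move_arm", "body": {"series": [[0,0,0,0,0,0],[0,0,0,0,0,0],[0,0,0,0,0,0],[0,0,0,0,0,0],[0,0,0,0,0,0]]}}

```text
clock: 2.95
position: [0.6186, -0.2313, 0.1316]
ee_rot: [2.992, 0.958, -0.0]
force: [-0.9, 0.5, -0.1]
width: 0.264
gripper_force: 30.0
```

>>> {"method": "move_arm", "body": {"series": [[0,0,0,0,0,0],[0,0,0,0,0,0]]}}

```text
clock: 3.15
position: [0.6186, -0.2313, 0.1316]
ee_rot: [-2.992, -0.958, 0.0]
force: [-1.2, -0.6, -1.3]
width: 0.261
gripper_force: 30.0
```

>>> {"method": "move_arm", "body": {"series": [[0,0,0.02,0,0,0],[0,0,0.05,0,0,0],[0,0,0.09,0,0,0],[0,0,0.133,0,0,0],[0,0,0.133,0,0,0]], "squeeze": 45}}

```text
clock: 3.65
position: [0.6211, -0.2318, 0.2376]
ee_rot: [2.988, 0.956, 0.011]
force: [0.7, -0.8, -1.9]
width: 0.259
gripper_force: 45.0
```

```bash
cat > fin.py <<'E'
import sys; from h import *
from cell import readout,get_image,calibration
from scipy.spatial.transform import Rotation as R
np.set_printoptions(precision=4,suppress=True)
s=readout.observe(); A=R.from_rotvec(s["ee_rot"]).as_matrix()
print(s["clock"],s["position"],"yaw",np.degrees(np.arctan2(A[1,0],A[0,0])),"tilt",A[:,2],s["force"],s["width"])
for n in("scene","side"):
    p,d=get_image(n); np.savez(n+".npz",p=p,d=d,**calibration(n)); cv2.imwrite(f"pics/{n}{sys.argv[1]}.png",p[:,:,::-1])
    w,h=cloud(load(n)); H,S,V=h[...,0],h[...,1],h[...,2]; Z=w[...,2]
    near=np.hypot(w[...,0]-s["position"][0],w[...,1]-s["position"][1])<.08
    top=s["position"][2]
    b=(S<60)&(V>90)&near&(Z<top-.045)&(Z>top-.115)
    q=w[b]
    def fit(q): 
        from scipy.optimize import least_squares
        # cylinder r=27, axis point at mean z + slopes
        zc=q[:,2].mean()
        f=lambda x:np.hypot(q[:,0]-x[0]-x[2]*(q[:,2]-zc),q[:,1]-x[1]-x[3]*(q[:,2]-zc))-.027
        x=least_squares(f,[*s["position"][:2],0,0],loss="soft_l1",f_scale=.001).x; return x,zc
    if len(q)>20:
        x,zc=fit(q); print(n,"body",len(q),"axis",x[:2],"z",zc,"tilt",x[2:])
        F=w[(H>105)&(H<125)&(S>150)&(V>50)&near&(Z<top-.04)]
        if len(F)>10:
            D=x[:2]-F[:,:2].mean(0); print("fin",len(F),F.mean(0),"yaw",np.degrees(np.arctan2(D[1],D[0])),"bottom z",F[:,2].min(),q[:,2].min())
E
python3 fin.py 1
```

```text
3.65 [ 0.6211 -0.2318  0.2376] yaw 35.49910281481803 tilt [ 0.0083 -0.0023 -1.    ] [ 0.7078 -0.778  -1.9254] 0.25916558378164367
scene body 364 axis [ 0.6186 -0.2336] z 0.15872692333103475 tilt [-0.0049  0.0045]
side body 709 axis [ 0.617  -0.2338] z 0.15829402842274143 tilt [-0.0129  0.0055]
fin 268 [ 0.5841 -0.2509  0.1567] yaw 27.453868149868807 bottom z 0.11447653220706602 0.12284396409821889
```

Gripped and lifted. The bottle axis is about 3.7 mm behind the TCP along the head, with little tilt. I'll carry it on the +x side of the green bottle.

>>> {"method": "move_arm", "body": {"series": [[0,0.04,0,0,0,-0.1],[0.013,0.095,0,0,0,-0.23],[0.013,0.15,0,0,0,-0.36],[0.013,0.205,0,0,0,-0.5],[0.013,0.267,0,0,0,-0.63]]}}

```text
clock: 4.25
position: [0.6272, -0.0305, 0.2299]
ee_rot: [3.14, -0.075, -0.004]
force: [1.0, 0.5, -2.8]
width: 0.258
gripper_force: 45.0
```

>>> {"method": "move_arm", "body": {"series": [[-0.02,0.055,0,0,0,-0.12],[-0.06,0.11,0,0,0,-0.22],[-0.1,0.16,0,0,0,-0.22],[-0.135,0.205,0,0,0,-0.22],[-0.154,0.24,0,0,0,-0.22]]}}

```text
clock: 4.75
position: [0.5093, 0.151, 0.2303]
ee_rot: [3.113, -0.419, -0.005]
force: [0.7, 0.8, -1.6]
width: 0.258
gripper_force: 45.0
```

>>> {"method": "move_arm", "body": {"series": [[0,0,0,0,0,0],[0,0,0,0,0,0],[0,0,0,0,0,0]]}}

```text
clock: 5.05
position: [0.513, 0.1476, 0.2308]
ee_rot: [3.111, -0.426, -0.001]
force: [0.7, 0.5, -1.7]
width: 0.262
gripper_force: 45.0
```

```bash
python3 fin.py 2
```

```text
5.05 [0.513  0.1476 0.2308] yaw -15.582912635897134 tilt [-0.0011 -0.0011 -1.    ] [ 0.6691  0.5458 -1.7126] 0.26232121722338936
scene body 462 axis [0.509  0.1469] z 0.15148747253829728 tilt [0.0027 0.0003]
side body 974 axis [0.5103 0.1464] z 0.15189537803103872 tilt [-0.0015  0.005 ]
fin 527 [0.4719 0.1612 0.1556] yaw -21.03710717560404 bottom z 0.1102229492021287 0.11584639378460809
```

>>> {"method": "move_arm", "body": {"series": [[0,0.0033,-0.015,0,0,0],[0,0.0033,-0.035,0,0,0],[0,0.0033,-0.055,0,0,0],[0,0.0033,-0.07,0,0,0],[0,0.0033,-0.08,0,0,0]]}}

```text
clock: 5.65
position: [0.5125, 0.1509, 0.1699]
ee_rot: [3.112, -0.424, -0.002]
force: [-0.1, -0.6, -1.9]
width: 0.261
gripper_force: 45.0
```

```bash
python3 fin.py 3
```

```text
5.65 [0.5125 0.1509 0.1699] yaw -15.531735375392165 tilt [-0.0015 -0.0006 -1.    ] [-0.0864 -0.6497 -1.9336] 0.2612972681468694
scene body 378 axis [0.5083 0.1503] z 0.09089768622652981 tilt [ 0.0014 -0.0009]
side body 801 axis [0.5092 0.1499] z 0.09290235681983289 tilt [0.0044 0.0038]
fin 471 [0.4707 0.1645 0.0933] yaw -20.759905634085342 bottom z 0.0465661096785915 0.055655210349831126
```

View pics/side3.png

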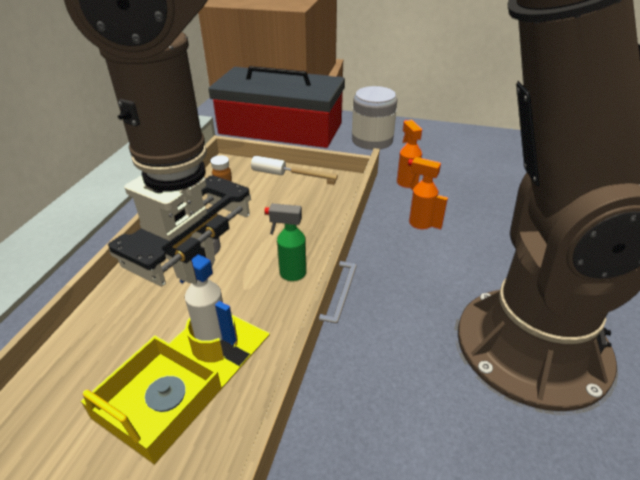

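The side view shows the bottle in the holder mouth at (207,330), with the fin at (226,322) in the slot above the dark strip and no contact force. I'll lower it the rest of the way.

>>> {"method": "move_arm", "body": {"series": [[0,0,-0.011,0,0,0],[0,0,-0.022,0,0,0],[0,0,-0.032,0,0,0],[0,0,-0.039,0,0,0],[0,0,-0.042,0,0,0]]}}

```text
clock: 6.25
position: [0.5125, 0.1513, 0.1392]
ee_rot: [3.112, -0.424, -0.001]
force: [-0.8, -0.1, -2.2]
width: 0.258
gripper_force: 45.0
```

>>> {"method": "move_arm", "body": {"series": [[0,0,-0.001,0,0,0],[0,0,-0.002,0,0,0],[0,0,-0.002,0,0,0]]}}

```text
clock: 6.55
position: [0.513, 0.1514, 0.1386]
ee_rot: [-3.113, 0.424, -0.0]
force: [0.3, -0.5, -2.1]
width: 0.257
gripper_force: 45.0
```

>>> {"method": "move_arm", "body": {"series": [[0,0,-0.0015,0,0,0],[0,0,-0.0015,0,0,0],[0,0,-0.0015,0,0,0]]}}

```text
clock: 6.85
position: [0.5129, 0.1514, 0.1373]
ee_rot: [3.113, -0.424, 0.0]
force: [-0.2, -1.1, -2.8]
width: 0.259
gripper_force: 45.0
```

>>> {"method": "move_arm", "body": {"series": [[0,0,-0.0015,0,0,0],[0,0,-0.0015,0,0,0],[0,0,-0.0015,0,0,0]]}}

```text
clock: 7.15
position: [0.5133, 0.1514, 0.1365]
ee_rot: [-3.113, 0.424, -0.001]
force: [0.3, -0.1, 1.5]
width: 0.257
gripper_force: 45.0
```

Contact shows at TCP z 0.1365, the height expected for the floor. I'll press very slightly further to confirm, then release gently.

>>> {"method": "move_arm", "body": {"series": [[0,0,-0.0007,0,0,0],[0,0,-0.0007,0,0,0],[0,0,-0.0007,0,0,0]]}}

```text
clock: 7.45
position: [0.5134, 0.1515, 0.1365]
ee_rot: [-3.112, 0.424, -0.002]
force: [-0.4, -1.0, 7.1]
width: 0.258
gripper_force: 45.0
```

>>> {"method": "move_arm", "body": {"series": [[0,0,0,0,0,0],[0,0,0,0,0,0],[0,0,0,0,0,0],[0,0,0,0,0,0],[0,0,0,0,0,0]], "claw": 0.4}}

```text
clock: 7.95
position: [0.5128, 0.1514, 0.1355]
ee_rot: [3.113, -0.424, -0.0]
force: [-0.1, 0.0, -0.5]
width: 0.642
gripper_force: 0.0
```

>>> {"method": "move_arm", "body": {"series": [[0,0,0,0,0,0],[0,0,0,0,0,0]]}}

```text
clock: 8.15
position: [0.5128, 0.1514, 0.1356]
ee_rot: [3.113, -0.424, -0.0]
force: [-1.1, -0.3, -0.2]
width: 0.699
gripper_force: 0.0
```

>>> {"method": "move_arm", "body": {"series": [[0,0,0.03,0,0,0],[0,0,0.08,0,0,0],[0,0,0.14,0,0,0],[0,0,0.2,0,0,0],[0,0,0.2,0,0,0]]}}

```text
clock: 8.65
position: [0.5157, 0.1526, 0.292]
ee_rot: [-3.108, 0.423, -0.015]
force: [0.2, 0.2, -0.5]
width: 0.702
gripper_force: 0.0
```

>>> {"method": "move_arm", "body": {"series": [[0,0,0,0,0,0],[0,0,0,0,0,0],[0,0,0,0,0,0]]}}

```text
clock: 8.95
position: [0.5121, 0.1511, 0.2842]
ee_rot: [3.112, -0.423, -0.004]
force: [-0.1, -0.0, 0.3]
width: 0.702
gripper_force: 0.0
```

```bash
sed -i 's/top=s\["position"\]\[2\]/top=.1365/' fin.py; python3 fin.py 4
```

```text
8.95 [0.5121 0.1511 0.2842] yaw -15.499309959530581 tilt [-0.0025 -0.001  -1.    ] [-0.0665 -0.0491  0.3244] 0.7016911258259125
scene body 185 axis [0.5093 0.1508] z 0.07306559656198018 tilt [ 0.013 -0.016]
side body 382 axis [0.5106 0.1504] z 0.07463452732526915 tilt [0.0158 0.0238]
fin 444 [0.4721 0.1649 0.0603] yaw -20.561295963187174 bottom z 0.014915762102760029 0.023042446373345987
```

View pics/side4.png

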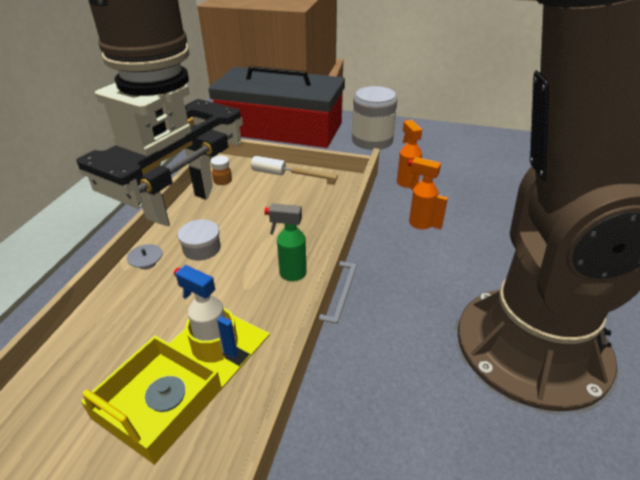

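The side view shows the bottle seated upright at (207,320), with its fin in the slot at (229,338) and its bottom at z of about 0.014. The gripper is clear and the green bottle hasn't moved from (290,245), so I'll hand in.

```bash
python3 -c "
from cell import ticket; print(ticket.sign_off())"
```

```text
the job is handed in; nothing more can be done
None
```

The white bottle with the blue fin is standing upright on the holder's floor in the yellow caddy, with its fin in the slot; the gripper is clear, the green bottle was left where it stood, and the job is handed in at about 9 s.

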